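Third hand at the picture frame: hold the back board in while the turn-buttons are closed

ROBOT

A 6-joint arm with a two-finger parallel gripper is mounted at the origin on a cart in front of the work surface, level with it; the furniture and walls round the work are solid. World frame = base frame: x ahead of the robot, y to its left, z up, the work surface at z = 0. Lengths are in m, angles in rad, forces in N, time in s.
With the tool pointing down it reaches from about 0.325 to 0.9 m from the base axis. Payload 6.1 kg.
Tool frame: the origin (TCP) lies at the very end of the fingers, on their centre line; the grasp point (between the pads) lies 19 mm behind it; z points along the fingers, y is the line along which they close (so a half turn about z gives the same grasp; the last joint's range is limited). The gripper opens to 87 mm and grips with 3 to 60 N. Pads are 19 mm wide; open, the fingers measure 117 mm over their backs; the gripper's body (75 mm by 190 mm) begins 51 mm behind the grasp point.
Start: joints at [1.113, 0.22, 1.526, -0, 1.395, -0.126], TCP at [0.204, 0.591, 0.223] pointing down, gripper open.
Joint ranges: [-2.98, 2.98], [-0.91, 2.08], [0.09, 2.57], [-1.24, 4.39], [0.2, 2.65], [-2.68, 2.68]. Speed limits (rad/s): [2.57, 2.57, 3.01, 3.14, 3.14, 3.14].

INTERFACE

Orientations are given as a 3x3 rotation matrix whose columns are the frame's x, y, z axes.
In Python, from station import readout, imaging, bot gives the robot as it stands.
- The arm moves only by the tool jog_arm, never from a script. Its argument "moves" is a list of rows, each an object of numbers: "gripper": the finger opening in mm, from 0 to 87; "x", "y", "z": the shift along the tool's x, y, z scaled (see below); "spin": the turn about the tool's z scaled (see below). In form: [{"gripper": .., "x": .., "y": .., "z": .., "spin": ..}, ...]. A call has 1 to 12 rows; each row shifts and turns the commanded pose from where the row before left it, along the tool's axes as they then stand; what a row does not reach is not made up. The controller multiplies each number of a shift by 80 mm and each number of a turn by 60 degrees. A row lasts 1/10 s, in which the tool goes at most 50 mm and 8.59 degrees, less where a joint would pass 70% of its speed; a pose out of reach is approached as far as the arm can. A call with a number of a shift or a turn outside -1 to 1 is refused whole. A call with a gripper value outside its range is refused whole. The fingers move at their own pace and stop on an object; "force" is the grip in N (left out, the last holds). Time passes only in rows, so rows that do not move let the fingers close. It gives the time, the measured TCP pose, the force, the opening and the grip force at its end, in the units of the state.
- readout.read_state(): the state, without advancing time (a new reading comes with each control period).
- imaging.get_image(name): name is "side" or "top" or "wrist"; returns a dict with "img" (384x512x3 uint8, red, green, blue), "depth" (384x512 float32, m along the optical axis (not along the pixel's ray), 0 where there is no reading), "intrinsics" (3x3 intrinsics, pixels), "R" (3x3) and "t" (3): a world point X has camera coordinates R X + t; the wrist camera has in their place "mount" (4x4, takes a point from camera to tool coordinates, whose origin is the TCP and whose axes are the flange's). Camera axes: x right, y down, z forward; pixel columns grow to the right and rows downward; lengths in m; the calibration is good to about 2 mm. The wrist camera is an equidistant fisheye: a pixel r from the principal point sees the ray r / f radians off the axis. A picture is of the moment at which its call begins: read the wrist's pose just before it.
- bot.finish_job(): hands the job in; it is judged then, once.
The state is a dict: "time": time; "joints": joint angles; "joint_velocities": joint speeds; "tau": joint torques, N m; "position": TCP position; "eef_rot": TCP orientation; "ft_force": force on the tool from outside, world axes, zero at the start; "wrist_torque": the same for the moment, N m; "width": finger opening in m; "grip_force": force on a finger pad.
Only numpy, scipy, OpenCV 4.12 (cv2) and the standard library are available. Lean on these libraries where they do the work, as an engineer would, in place of code of your own. Each camera call takes 0.05 s, during which the arm holds its last target. There are 200 camera calls.

TASK

The picture frame lies face down on its mat, and I want to close its back. Swing both brass turn-buttons aside so that they lie along their rails clear of the opening, then lay the brown hardboard back board (batten up, either end first) into the frame and press it down against the springy picture package with a steady push of about 12 N, so that it sits flush with or just below the back of the frame; no harder, there is glass underneath. Finish while still holding it pressed down like that, so that I can turn the buttons over it, and leave the other things on the table where they are.

Things in the scene. Friction and masses are not known exactly. Their poses are not given: they have to be found in the camera images.
- frame: dark wooden picture frame face down on a grey mat, fixed. Origin: centre of the mat's underside, on the table; z up, x along the short sides, y along the long ones. Mat 206 x 257 x 3 mm; frame 182 x 233 mm outside, rails 24 mm wide, its upturned back face 31 mm above the origin. The opening (rebate) for the back board is 134 (x) x 185 (y) mm, centred on the origin.
- package: picture package (glass, print, foam board, pale grey card on top) in the opening, 130 x 181 x 8 mm. Origin: centre of its underside, 19.5 mm above the frame's origin at rest; its top then 3.5 mm below the frame's back face. Moves only straight down and springs back: about 2 N to start, 2.5 N more per mm (about 12 N at 4 mm). Never push it down more than 8.5 mm.
- back_board: loose brown hardboard board 129 (x) x 180 (y) x 6 mm, about 0.16 kg, lying flat, batten up. Origin: centre of its underside, z up. The pale batten to grip runs along y over its middle: 20 mm wide (x), 140 mm long (y), from 6 to 24 mm above the origin. Either end may go either way. Laid on the package without a push, it stands 2.5 mm proud of the frame's back face.
- button_near (a joint): angle (rad) of the brass turn-button on the long rail at the frame's -x side, about an upright screw at x = -79, y = 0 mm in the frame's axes. 0: straight across the opening (to the frame's +x); positive anticlockwise from above; +-1.57: along the rail; limits +-1.9. Clear of the opening beyond 1.25 either way. Light friction; stays where it is left.
- button_far (a joint): the same for the turn-button on the long rail at the frame's +x side: screw at x = +79, y = 0 mm in the frame's axes; 0: straight across the opening (to the frame's -x); the rest as for button_near.
- button_near_tip (a point): point at the thumb tab of button_near, 30 mm from its screw, 6 mm above the frame's back face. The brass blade is 12 mm wide with round ends, reaches 32 mm from the screw and lies 1 to 5 mm above the back face; the bent-up tab at its end is 3 mm thick, 10 mm wide, and rises to 12 mm above the back face.
- button_far_tip (a point): point at the thumb tab of button_far, 30 mm from its screw, 6 mm above the frame's back face. The brass blade is 12 mm wide with round ends, reaches 32 mm from the screw and lies 1 to 5 mm above the back face; the bent-up tab at its end is 3 mm thick, 10 mm wide, and rises to 12 mm above the back face.
- sanding_block: small wooden sanding block, 40 x 60 x 30 mm, bystander; origin under its centre
- ink_jar: black ink jar, 54 mm across, 57 mm high, bystander; origin under its centre
- eraser: small blue and white eraser, 23 x 45 x 13 mm, bystander; origin under its centre

How it is judged:
On the way:
1. both turn-buttons are swung clear of the opening ((value of joint button_near above 1.25 rad or value of joint button_near below -1.25 rad) and (value of joint button_far above 1.25 rad or value of joint button_far below -1.25 rad)), for 0.2 s.
At the end, for the whole second after the job is handed in: Both turn-buttons clear (beyond 1.2 rad either way); the board lies batten up, level and square in the opening, flush with the frame's back (at most 0.7 mm proud) or below, still, pressed on the package with 6.5 to 19 N, and the fingers still hold or press it ((value of joint button_near above 1.2 rad or value of joint button_near below -1.2 rad) and (value of joint button_far above 1.2 rad or value of joint button_far below -1.2 rad) and z of back_board in the frame of frame below 0.0257 m and x of back_board in the frame of frame between -0.005 and 0.005 m and y of back_board in the frame of frame between -0.005 and 0.005 m and angle between the y axis of back_board and the y axis of frame, either way round below 0.07 rad and angle between back_board's own z axis and vertical below 0.03 rad and contact force between back_board and package between 6.5 and 19 N and contact force between the fingers and back_board above 4 N and linear speed of back_board below 0.01 m/s); the arm keeps its last pose, push and grip.
It fails at once if the picture package is pressed down by more than 8.5 mm (the glass would crack) (z of package in the frame of frame below 0.011 m).
It fails at once if a bystander (sanding block, eraser, ink jar) is moved by more than 30 mm (distance of any of sanding_block, eraser, ink_jar from where it was at the start of the episode above 0.03 m).
It also fails if it takes over 67 s, if anything falls off the work surface, if the arm or the gripper's body presses on something with over 40 N, if the wrist force passes 120 N, or if a joint passes its speed limit or range.

## Working session

There is one attempt and no reset: what is moved stays moved. The work goes in short steps, Python scripts to look and compute and a tool call to move; the robot and the scene stay as the last step left them, time stands still between calls to the robot, and variables do not carry over. Pictures are saved under pics/ and viewed, at most 10 in all, crops included, and the job is handed in when it is done.

Besides the shell and the picture viewer there is one more tool, called after "Call:" by a JSON object that holds its "name" and its "arguments". jog_arm: Moves the arm, as the interface text tells. Its arguments: {"type":"object","properties":{"moves":{"type":"array"},"force":{"type":"number"}},"required":["moves"]}

```bash
mkdir -p pics && python3 - <<'E'
from station import readout, imaging
import cv2, numpy as np
for n in ("top","side"):
    d=imaging.get_image(n); np.savez(n+".npz",**d); cv2.imwrite(f"pics/{n}0.png",d["img"][...,::-1])
    C=-np.array(d["R"]).T@np.array(d["t"]); print(n,np.round(d["intrinsics"],1).tolist(),np.round(d["R"],3).tolist(),C.round(3))
s=readout.read_state(); print(s["time"],s["position"],np.round(s["eef_rot"],3).tolist(),s["width"])
E
```

```text
top [[418.6, 0.0, 256.0], [0.0, 418.6, 192.0], [0.0, 0.0, 1.0]] [[-0.018, -1.0, 0.017], [-0.981, 0.014, -0.196], [0.195, -0.02, -0.981]] [0.329 0.    1.082]
side [[406.0, 0.0, 258.4], [0.0, 406.0, 190.8], [0.0, 0.0, 1.0]] [[0.865, -0.501, -0.026], [-0.266, -0.415, -0.87], [0.425, 0.759, -0.493]] [ 0.08  -0.879  0.609]
0.1 [0.2033446  0.59040072 0.22154388] [[-0.945, 0.326, -0.001], [0.326, 0.945, -0.002], [0.0, -0.002, -1.0]] 0.08684869592274556
```

View pics/top0.png

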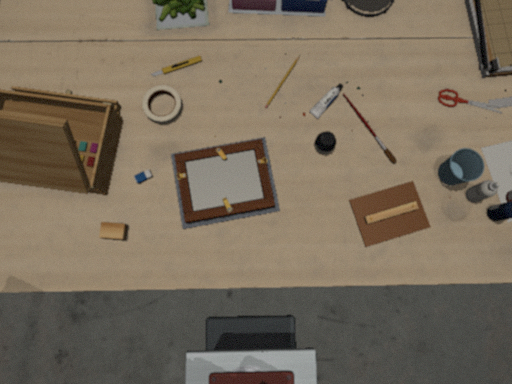

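View pics/side0.png

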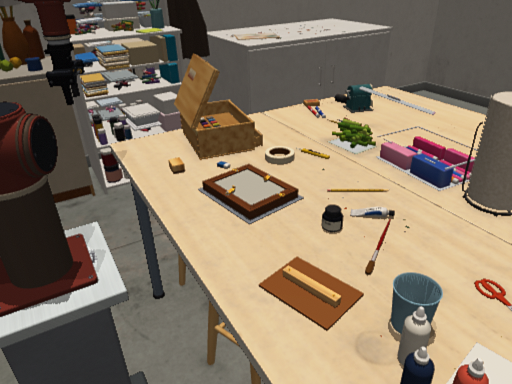

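The top view shows the frame at about (226,181), with its buttons at (222,153) and (227,205). The board is at (389,213) with its batten running along its length. The jar is at (325,143), the eraser at (144,176) and the sanding block at (113,231).

```bash
cat > h.py <<'E'
import numpy as np, cv2
def load(n): return dict(np.load(n+".npz"))
def onplane(d,uv,z):
    uv=np.atleast_2d(np.asarray(uv,float)); K,R,t=d["intrinsics"],d["R"],d["t"]
    r=np.c_[(uv-[K[0,2],K[1,2]])/[K[0,0],K[1,1]],np.ones(len(uv))]@R
    C=-R.T@t; return (C+r*((z-C[2])/r[:,2])[:,None])[:,:2]
def rect(d,mask,z,c):
    n,l,st,ce=cv2.connectedComponentsWithStats(mask.astype(np.uint8))
    i=min((k for k in range(1,n) if st[k,4]>15),key=lambda k:np.hypot(*(ce[k]-c)))
    cs,_=cv2.findContours((l==i).astype(np.uint8),cv2.RETR_EXTERNAL,cv2.CHAIN_APPROX_NONE)
    P=onplane(d,cs[0].reshape(-1,2),z).astype(np.float32)
    (x,y),(w,h),a=cv2.minAreaRect(P*1000)
    a=a if w<h else a-90     # long axis = a+90 ; a = x-axis angle with y long
    return np.round([x,y,min(w,h),max(w,h),(a+90)%180-90],1),st[i,4]
E
python3 - <<'E'
from h import *
d=load("top"); im=d["img"].astype(int); hsv=cv2.cvtColor(d["img"],cv2.COLOR_RGB2HSV)
for n,p in dict(card=(226,195),rail=(200,153),mat=(228,224),board=(370,235),batten=(392,212),btn=(222,153),btn2=(227,204),table=(330,240)).items(): print(n,im[p[1],p[0]],hsv[p[1],p[0]],d["depth"][p[1],p[0]])
big=cv2.resize(d["img"][125:240,160:290],None,fx=5,fy=5,interpolation=cv2.INTER_CUBIC)
cv2.imwrite("pics/frame_crop.png",big[...,::-1])
H,S,V=[hsv[...,i].astype(int) for i in range(3)]
card=(S<60)&(V>120); print("card",rect(d,card,.0275,(226,181)))
rail=(V<105)&(S>90); print("rail",rect(d,rail,.031,(226,181)))
bd=(S>130)&(V<140); print("board",rect(d,bd|((S>60)&(V>150)&False),.006,(389,213)))
fr=im.sum(2)<0
notab=~((V>140)&(S>60)); print("mat",rect(d,notab,.003,(226,181)))
notab[:, :]=notab; print("board2",rect(d,notab,.006,(389,213)))
E
```

```text
card [142 140 131] [ 25  20 142] 1.0729016
rail [79 50 34] [ 11 145  79] 1.0887661
mat [150 134 109] [ 18  70 150] 1.0888357
board [107  72  52] [ 11 131 107] 1.0761367
batten [161 128  89] [ 16 114 161] 1.076225
btn [164 128  64] [ 19 155 164] 1.0843593
btn2 [168 133  65] [ 20 156 168] 1.0617999
table [154 135 112] [ 16  70 154] 1.0811708
card (array([572.6,  61.2, 127.5, 179.5,   9.6]), np.int32(3267))
rail (array([570.9,  61.6, 183.2, 232.7,   9.8]), np.int32(2384))
board (array([ 482.1, -368. ,  124.2,  176. ,   15.7]), np.int32(2346))
mat (array([583.4,  88. , 240.6, 313.8,   9.5]), np.int32(7870))
board2 (array([ 478.3, -365. ,  139.7,  193.7,   15.5]), np.int32(3261))
```

View pics/frame_crop.png

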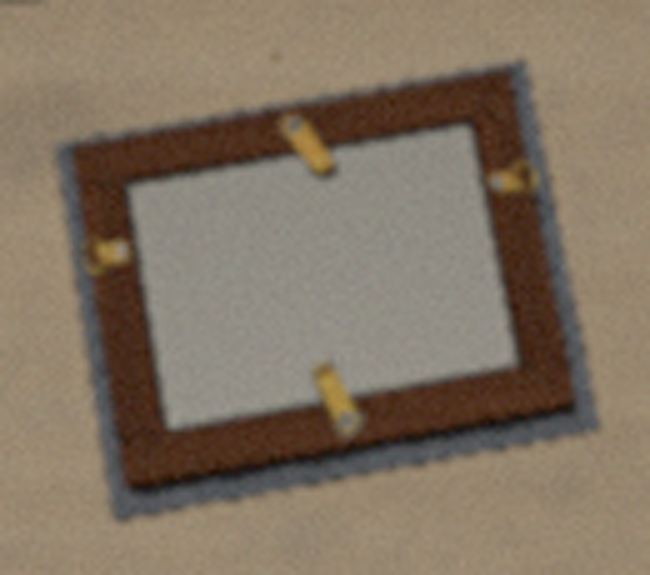

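Call:
{"name": "jog_arm", "arguments": {"moves": [{"spin": 0.14, "gripper": 0}, {"spin": 0.14}, {"spin": 0.14}, {"spin": 0.14}, {"spin": 0.14}, {"spin": 0.14}, {"spin": 0.14}, {"spin": 0.041}, {"x": -0.5}, {"x": -0.5}, {"x": -0.5}, {"x": -0.5}]}}

```text
invalid input at $.moves[0]: expected keys gripper, x, y, z, spin
```

```bash
cat >> h.py <<'E'
from station import readout, imaging
def pose():
    s=readout.read_state(); return np.array(s["position"]),np.array(s["eef_rot"]),s
def to(target,yaw=None,z=None):
    "remaining shift in tool axes (units of 80 mm) and spin (units of 60 deg); yaw = world yaw of tool y, deg"
    p,R,s=pose(); cur=np.degrees(np.arctan2(R[1,1],R[0,1]))
    w=np.array([target[0],target[1],p[2] if z is None else z])-p
    print("t",round(s["time"],2),"pos mm",(p*1000).round(1),"yaw",cur.round(2),"tilt",np.degrees(np.arccos(-R[2,2])).round(2),"F",np.round(s["ft_force"],1),"w",round(s["width"]*1000,1),"grip",round(s["grip_force"],1))
    print("units xyz",((R.T@w)/.08).round(3),"spin",None if yaw is None else ((cur-yaw)/60).round(3))
E
python3 -c "
from h import *
to((.5715,.0615),9.7)"
```

```text
t 0.1 pos mm [203.3 590.4 221.5] yaw 70.99 tilt 0.1 F [-0.2  0.5  0.4] w 86.8 grip 0.0
units xyz [-6.504 -4.752  0.007] spin 1.022
```

Call:
{"name": "jog_arm", "arguments": {"moves": [{"gripper": 0, "x": 0, "y": 0, "z": 0, "spin": 0.14}, {"gripper": 0, "x": 0, "y": 0, "z": 0, "spin": 0.14}, {"gripper": 0, "x": 0, "y": 0, "z": 0, "spin": 0.14}, {"gripper": 0, "x": 0, "y": 0, "z": 0, "spin": 0.14}, {"gripper": 0, "x": 0, "y": 0, "z": 0, "spin": 0.14}, {"gripper": 0, "x": 0, "y": 0, "z": 0, "spin": 0.14}, {"gripper": 0, "x": 0, "y": 0, "z": 0, "spin": 0.14}, {"gripper": 0, "x": 0, "y": 0, "z": 0, "spin": 0.04}, {"gripper": 0, "x": -0.5, "y": 0, "z": 0, "spin": 0}, {"gripper": 0, "x": -0.5, "y": 0, "z": 0, "spin": 0}, {"gripper": 0, "x": -0.5, "y": 0, "z": 0, "spin": 0}, {"gripper": 0, "x": -0.5, "y": 0, "z": 0, "spin": 0}]}}

```text
time: 1.3
position: [0.2306, 0.4315, 0.2218]
eef_rot: [[-0.171, 0.985, -0.001], [0.985, 0.171, -0.001], [-0.001, -0.001, -1.0]]
ft_force: [0.7, 0.3, 1.6]
width: 0.0031
grip_force: 0.0
```

```bash
python3 -c "
from h import *
to((.5715,.0615),9.7)"
```

```text
t 1.3 pos mm [230.6 431.5 221.8] yaw 9.82 tilt 0.06 F [0.7 0.3 1.6] w 3.1 grip 0.0
units xyz [-5.284e+00  3.410e+00  2.000e-03] spin 0.002
```

Call:
{"name": "jog_arm", "arguments": {"moves": [{"gripper": 0, "x": -0.5, "y": 0, "z": 0, "spin": 0}, {"gripper": 0, "x": -0.5, "y": 0, "z": 0, "spin": 0}, {"gripper": 0, "x": -0.5, "y": 0, "z": 0, "spin": 0}, {"gripper": 0, "x": -0.5, "y": 0.2, "z": 0, "spin": 0}, {"gripper": 0, "x": -0.41, "y": 0.4, "z": 0, "spin": 0}, {"gripper": 0, "x": -0.41, "y": 0.4, "z": 0, "spin": 0}, {"gripper": 0, "x": -0.41, "y": 0.4, "z": 0, "spin": 0}, {"gripper": 0, "x": -0.41, "y": 0.4, "z": 0, "spin": 0}, {"gripper": 0, "x": -0.41, "y": 0.4, "z": 0, "spin": 0}, {"gripper": 0, "x": -0.41, "y": 0.4, "z": 0, "spin": 0}, {"gripper": 0, "x": -0.41, "y": 0.4, "z": 0, "spin": 0}, {"gripper": 0, "x": -0.41, "y": 0.41, "z": 0, "spin": 0}]}}

```text
time: 2.5
position: [0.5725, 0.0619, 0.2219]
eef_rot: [[-0.17, 0.986, -0.001], [0.986, 0.17, 0.0], [0.0, -0.001, -1.0]]
ft_force: [0.3, 0.0, 1.0]
width: 0.0002
grip_force: 0.0
```

```bash
python3 -c "
from h import *
to((.5715,.0615),9.7)
d=imaging.get_image('wrist'); p,R,s=pose(); np.savez('w1.npz',p=p,Rt=R,**d)
cv2.imwrite('pics/w1.png',d['img'][...,::-1]); print(d['intrinsics'],d['mount'])"
```

```text
t 2.5 pos mm [572.5  61.9 221.9] yaw 9.77 tilt 0.05 F [0.3 0.  1. ] w 0.2 grip 0.0
units xyz [-0.003 -0.013  0.   ] spin 0.001
[[297.31863964   0.         258.16914199]
 [  0.         297.31863964 181.28182812]
 [  0.           0.           1.        ]] [[-4.72398218e-04 -9.67921648e-01 -2.51251785e-01  6.82861116e-02]
 [ 9.99999830e-01 -5.43437946e-04  2.13360535e-04  6.90602898e-04]
 [-3.43056036e-04 -2.51251642e-01  9.67921740e-01 -1.61295018e-01]
 [ 0.00000000e+00  0.00000000e+00  0.00000000e+00  1.00000000e+00]]
```

View pics/w1.png

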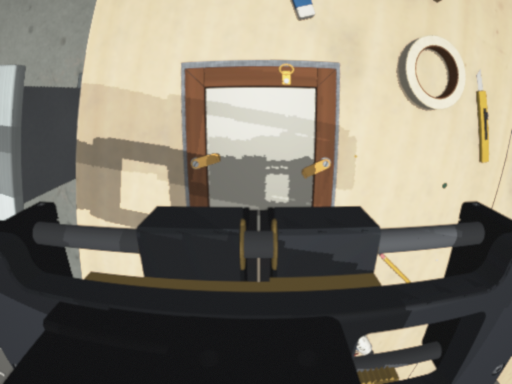

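The wrist view shows the frame's +y end. The outer rail corners are at about (186,67) and (337,67), the near button's screw is at (196,163) with its tip at (214,157), and the far button's screw is at (326,162) with its tip at (305,171).

```bash
cat >> h.py <<'E'
def wplane(d,uv,z):
    "wrist fisheye pixels -> world xy on plane z (d has p, Rt)"
    uv=np.atleast_2d(np.asarray(uv,float)); K=d["intrinsics"]
    q=(uv-[K[0,2],K[1,2]])/K[0,0]; th=np.hypot(*q.T)
    r=np.c_[q*(np.sin(th)/np.maximum(th,1e-9))[:,None],np.cos(th)]@d["mount"][:3,:3].T@d["Rt"].T
    C=d["Rt"]@d["mount"][:3,3]+d["p"]
    return (C+r*((z-C[2])/r[:,2])[:,None])[:,:2]
def brown(im):
    h=cv2.cvtColor(im,cv2.COLOR_RGB2HSV).astype(int); return (h[...,1]>110)&(h[...,0]<16)&(h[...,2]<170)
def line(P):
    "mean point and direction angle (deg) with outliers dropped"
    for _ in range(3):
        vx,vy,x,y=cv2.fitLine(P.astype(np.float32),cv2.DIST_HUBER,0,.001,.001).ravel()
        e=abs((P-[x,y])@[-vy,vx]); P=P[e<max(.001,2.5*np.median(e))]
    return np.array([x,y]),np.degrees(np.arctan2(vy,vx))
E
python3 - <<'E'
from h import *
d=load("w1"); B=brown(d["img"])
L=[];Rr=[];T=[]
for v in range(80,205):
    u=np.flatnonzero(B[v,175:350])+175
    if len(u)>4: L.append((u[0]-.5,v)); Rr.append((u[-1]+.5,v))
for u in range(195,330):
    v=np.flatnonzero(B[50:110,u])+50
    if len(v): T.append((u,v[0]-.5))
r=[line(wplane(d,np.array(x),.031)) for x in (L,Rr,T)]
for n,x in zip("LRT",r): print(n,x[0].round(4),x[1].round(2))
aL,aR,aT=[x[1] for x in r]; yaw=np.radians(np.mean([(aL-90+90)%180-90,(aR-90+90)%180-90,(aT+90)%180-90]))
ex=np.array([np.cos(yaw),np.sin(yaw)]); ey=np.array([-ex[1],ex[0]])
l,rr,t=r[0][0]@ex,r[1][0]@ex,r[2][0]@ey
print("width",rr-l,"yaw",np.degrees(yaw),"centre",ex*(l+rr)/2+ey*(t-.1165))
for n,p in dict(nscrew=(196,163),ntip=(214,157),fscrew=(326,162),ftip=(305,171)).items():
    w=wplane(d,p,.036)[0]-(ex*(l+rr)/2+ey*(t-.1165)); print(n,(w@ex*1000).round(1),(w@ey*1000).round(1))
E
```

```text
L [0.4888 0.0685] -80.39
R [0.6643 0.0953] -80.12
T [0.5542 0.1695] 9.6
width 0.17748031 yaw 9.699982 centre [0.58097064 0.05585559]
nscrew -77.4 2.9
ntip -55.1 10.0
fscrew 79.2 3.8
ftip 53.7 -7.4
```

```bash
python3 - <<'E'
from h import *
to((.5715,.0615),9.7)
p,R,s=pose(); d=imaging.get_image('wrist'); d.update(p=p,Rt=R); np.savez('w2.npz',**d)
B=brown(d["img"])
for v in (95,110,125,140,155):
    u=np.flatnonzero(B[v,175:350])+175; print(v,u[0],u[-1], d["img"][v,180:192].sum(1), d["img"][v,330:342].sum(1))
# heights by depth
def w3(d,u,v):
    K=d["intrinsics"]; q=(np.array([u,v])-[K[0,2],K[1,2]])/K[0,0]; th=np.hypot(*q); r=np.r_[q*np.sin(th)/th,np.cos(th)]; r/=r[2]
    return (d["Rt"]@(d["mount"][:3,:3]@(r*d["depth"][v,u])+d["mount"][:3,3])+d["p"]).round(4)
for uv in ((260,120),(195,110),(326,110),(130,110),(370,150),(260,40)): print("wrist",uv,w3(d,*uv))
t=load("top"); K=t["intrinsics"]
for u,v in ((226,181),(330,240),(200,240),(300,100)):
    x=np.linalg.inv(K)@[u,v,1]*np.median(t["depth"][v-2:v+3,u-2:u+3]); print("top",u,v,(t["R"].T@(x-t["t"])).round(4))
# tool tip in top view check
d2=imaging.get_image("top"); np.savez("top2.npz",**d2)
x=d2["R"]@p+d2["t"]; print("TCP projects",(K@x/x[2])[:2])
cv2.imwrite("pics/top2.png",cv2.resize(d2["img"][100:260,140:310],None,fx=4.5,fy=3.7,interpolation=cv2.INTER_CUBIC)[...,::-1])
E
```

```text
t 2.55 pos mm [577.   57.4 221. ] yaw 9.6 tilt 0.2 F [-0.  -4.8  0.9] w 0.2 grip 0.0
units xyz [ 0.062 -0.059 -0.   ] spin -0.002
95 182 331 [382 297 248 243 247 251 261 269 276 288 288 284] [286 292 317 376 431 466 529 610 638 644 643 641]
110 183 331 [369 303 255 239 244 248 256 261 263 263 263 258] [290 304 361 435 478 514 574 633 651 655 654 654]
125 183 330 [405 349 281 246 240 246 256 259 266 266 263 261] [255 267 320 387 419 456 533 585 597 615 633 641]
140 184 330 [420 402 346 281 261 259 257 258 264 266 265 262] [272 301 348 392 435 505 569 593 596 594 594 595]
155 185 329 [276 249 227 191 167 160 164 198 252 286 294 294] [261 322 404 429 463 536 585 594 594 596 595 597]
wrist (260, 120) [0.5718 0.1079 0.0267]
wrist (195, 110) [0.4933 0.1082 0.03  ]
wrist (326, 110) [0.6471 0.1343 0.0303]
wrist (130, 110) [ 3.955e-01  9.600e-02 -3.000e-04]
wrist (370, 150) [ 0.7267  0.095  -0.0012]
wrist (260, 40) [ 0.5548  0.2098 -0.0024]
top 226 181 [0.569  0.0558 0.0277]
top 330 240 [ 4.151e-01 -2.107e-01 -1.000e-04]
top 200 240 [ 0.4208  0.1248 -0.0012]
top 300 100 [ 0.8017 -0.1479 -0.    ]
TCP projects [220.3298309 157.2502069]
```

Call:
{"name": "jog_arm", "arguments": {"moves": [{"gripper": 0, "x": 0, "y": 0, "z": 0, "spin": 0}, {"gripper": 0, "x": 0, "y": 0, "z": 0, "spin": 0}, {"gripper": 0, "x": 0, "y": 0, "z": 0, "spin": 0}, {"gripper": 0, "x": 0, "y": 0, "z": 0, "spin": 0}, {"gripper": 0, "x": 0, "y": 0, "z": 0, "spin": 0}]}}

```text
time: 3.15
position: [0.5712, 0.0639, 0.223]
eef_rot: [[-0.171, 0.985, 0.001], [0.985, 0.171, -0.0], [-0.0, 0.001, -1.0]]
ft_force: [0.5, 0.0, -0.5]
width: 0.0001
grip_force: 0.0
```

```bash
cat >> h.py <<'E'
def frame_from(d,off=1.0):
    B=brown(d["img"]); L=[];Rr=[];T=[]
    for v in range(80,150):
        u=np.flatnonzero(B[v,160:360])+160
        if len(u)>4: L.append((u[0]-off,v)); Rr.append((u[-1]+off,v))
    for u in range(200,325):
        v=np.flatnonzero(B[40:110,u])+40
        if len(v): T.append((u,v[0]-off))
    r=[line(wplane(d,np.array(x),.031)) for x in (L,Rr,T)]
    A=[(r[0][1])%180-90,(r[1][1])%180-90,(r[2][1]+90)%180-90]; yaw=np.radians(np.mean(A))
    ex=np.array([np.cos(yaw),np.sin(yaw)]); ey=np.array([-ex[1],ex[0]])
    l,rr,t=r[0][0]@ex,r[1][0]@ex,r[2][0]@ey; c=ex*(l+rr)/2+ey*(t-.1165)
    print("angles",np.round(A,2),"width",round((rr-l)*1000,1),"centre",(c*1000).round(1)); return c,ex,ey
E
python3 - <<'E'
from h import *
to((.5715,.0615),9.7)
p,R,s=pose(); d=imaging.get_image('wrist'); d.update(p=p,Rt=R); np.savez('w3.npz',**d)
frame_from(d); to((.5715,.0615),9.7)
cv2.imwrite("pics/w3.png",cv2.resize(d["img"][50:210,170:350],None,fx=4,fy=3.7,interpolation=cv2.INTER_CUBIC)[...,::-1])
E
```

```text
t 3.15 pos mm [571.2  63.9 223. ] yaw 9.84 tilt 0.04 F [ 0.5  0.  -0.5] w 0.1 grip 0.0
units xyz [-0.03  -0.001  0.   ] spin 0.002
angles [9.34 9.34 9.73] width 179.4 centre [575.5  61.5]
t 3.2 pos mm [571.3  63.8 222.9] yaw 9.83 tilt 0.04 F [1.  0.5 0.8] w 0.7 grip 0.0
units xyz [-0.029 -0.002  0.   ] spin 0.002
```

View pics/w3.png

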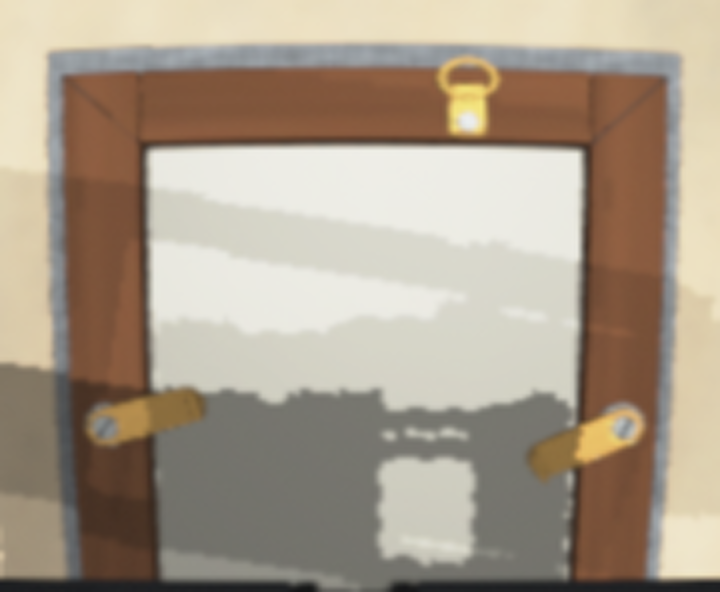

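Call:
{"name": "jog_arm", "arguments": {"moves": [{"gripper": 0, "x": -0.115, "y": -0.18, "z": 0, "spin": 0}, {"gripper": 0, "x": -0.115, "y": -0.18, "z": 0.2, "spin": 0}, {"gripper": 0, "x": -0.115, "y": -0.18, "z": 0.4, "spin": 0}, {"gripper": 0, "x": 0, "y": 0, "z": 0.4, "spin": 0}, {"gripper": 0, "x": 0, "y": 0, "z": 0.4, "spin": 0}, {"gripper": 0, "x": 0, "y": 0, "z": 0.3, "spin": 0}, {"gripper": 0, "x": 0, "y": 0, "z": 0.2, "spin": 0}, {"gripper": 0, "x": 0, "y": 0, "z": 0.1, "spin": 0}, {"gripper": 0, "x": 0, "y": 0, "z": 0, "spin": 0}, {"gripper": 0, "x": 0, "y": 0, "z": 0, "spin": 0}, {"gripper": 0, "x": 0, "y": 0, "z": 0, "spin": 0}, {"gripper": 0, "x": 0, "y": 0, "z": 0, "spin": 0}]}}

```text
time: 4.4
position: [0.5345, 0.0288, 0.0637]
eef_rot: [[-0.17, 0.985, 0.002], [0.985, 0.17, -0.0], [-0.001, 0.002, -1.0]]
ft_force: [0.5, -0.7, 0.1]
width: 0.0005
grip_force: 0.0
```

```bash
cat >> h.py <<'E'
def fpt(x,y,c=(573.5,61.5),yaw=9.6):
    a=np.radians(yaw); return ((c[0]+x*np.cos(a)-y*np.sin(a))/1000,(c[1]+x*np.sin(a)+y*np.cos(a))/1000)
E
python3 -c "
from h import *
to(fpt(-45,-25),9.6,.035)"
```

```text
t 4.4 pos mm [534.5  28.8  63.7] yaw 9.8 tilt 0.12 F [ 0.5 -0.7  0.1] w 0.5 grip 0.0
units xyz [ 0.01  -0.014  0.359] spin 0.003
```

Call:
{"name": "jog_arm", "arguments": {"moves": [{"gripper": 0, "x": 0, "y": 0, "z": 0.16, "spin": 0}, {"gripper": 0, "x": 0, "y": 0, "z": 0.15, "spin": 0}, {"gripper": 0, "x": 0, "y": 0, "z": 0.05, "spin": 0}, {"gripper": 0, "x": 0.09, "y": 0, "z": 0, "spin": 0}, {"gripper": 0, "x": 0.09, "y": 0, "z": 0, "spin": 0}, {"gripper": 0, "x": 0.09, "y": 0, "z": 0, "spin": 0}, {"gripper": 0, "x": 0.09, "y": 0, "z": 0, "spin": 0}, {"gripper": 0, "x": 0.08, "y": -0.02, "z": 0, "spin": 0}, {"gripper": 0, "x": 0.02, "y": -0.06, "z": 0, "spin": 0}, {"gripper": 0, "x": 0.01, "y": -0.06, "z": 0, "spin": 0}, {"gripper": 0, "x": 0, "y": -0.04, "z": 0, "spin": 0}, {"gripper": 0, "x": 0, "y": 0, "z": 0, "spin": 0}]}}

```text
time: 5.6
position: [0.5124, 0.0633, 0.0337]
eef_rot: [[-0.17, 0.985, -0.0], [0.985, 0.17, -0.0], [0.0, -0.0, -1.0]]
ft_force: [0.7, 0.2, 0.5]
width: 0.0003
grip_force: 0.1
```

```bash
python3 -c "
from h import *
to(fpt(-58,12.5),9.6,.035)
d=imaging.get_image('wrist'); cv2.imwrite('pics/w4.png',d['img'][...,::-1]); to(fpt(45,25),9.6,.063)"
```

```text
t 5.6 pos mm [512.4  63.3  33.7] yaw 9.78 tilt 0.02 F [0.7 0.2 0.5] w 0.3 grip 0.1
units xyz [ 0.007  0.025 -0.016] spin 0.003
t 5.65 pos mm [512.6  63.2  33.7] yaw 9.78 tilt 0.02 F [ 0.1  1.1 -0.8] w 0.5 grip 0.0
units xyz [ 0.161  1.31  -0.366] spin 0.003
```

View pics/w4.png

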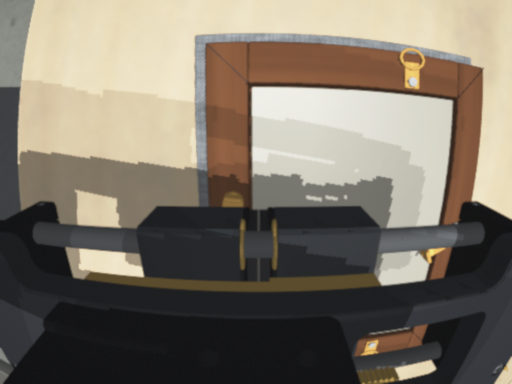

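The near button now lies along its rail, with its tip at (233,200). The far button is next.

Call:
{"name": "jog_arm", "arguments": {"moves": [{"gripper": 0, "x": 0, "y": 0.05, "z": -0.2, "spin": 0}, {"gripper": 0, "x": 0, "y": 0.1, "z": -0.2, "spin": 0}, {"gripper": 0, "x": 0.04, "y": 0.26, "z": 0, "spin": 0}, {"gripper": 0, "x": 0.04, "y": 0.3, "z": 0, "spin": 0}, {"gripper": 0, "x": 0.04, "y": 0.3, "z": 0, "spin": 0}, {"gripper": 0, "x": 0.04, "y": 0.2, "z": 0, "spin": 0}, {"gripper": 0, "x": 0, "y": 0.1, "z": 0, "spin": 0}, {"gripper": 0, "x": 0, "y": 0, "z": 0, "spin": 0}, {"gripper": 0, "x": 0, "y": 0, "z": 0, "spin": 0}, {"gripper": 0, "x": 0, "y": 0, "z": 0, "spin": 0}, {"gripper": 0, "x": 0, "y": 0, "z": 0, "spin": 0}]}}

```text
time: 6.75
position: [0.6134, 0.0936, 0.0657]
eef_rot: [[-0.17, 0.985, -0.0], [0.985, 0.17, -0.0], [-0.0, -0.0, -1.0]]
ft_force: [0.3, -1.3, 0.7]
width: 0.0007
grip_force: 0.0
```

```bash
python3 -c "
from h import *
to(fpt(45,25),9.6,.035)"
```

```text
t 6.75 pos mm [613.4  93.6  65.7] yaw 9.78 tilt 0.03 F [ 0.3 -1.3  0.7] w 0.7 grip 0.0
units xyz [-0.     0.004  0.384] spin 0.003
```

Call:
{"name": "jog_arm", "arguments": {"moves": [{"gripper": 0, "x": 0, "y": 0, "z": 0.17, "spin": 0}, {"gripper": 0, "x": 0, "y": 0, "z": 0.16, "spin": 0}, {"gripper": 0, "x": 0, "y": 0, "z": 0.05, "spin": 0}, {"gripper": 0, "x": -0.09, "y": 0, "z": 0, "spin": 0}, {"gripper": 0, "x": -0.09, "y": 0, "z": 0, "spin": 0}, {"gripper": 0, "x": -0.09, "y": 0, "z": 0, "spin": 0}, {"gripper": 0, "x": -0.09, "y": 0, "z": 0, "spin": 0}, {"gripper": 0, "x": -0.08, "y": 0.02, "z": 0, "spin": 0}, {"gripper": 0, "x": -0.02, "y": 0.06, "z": 0, "spin": 0}, {"gripper": 0, "x": -0.01, "y": 0.06, "z": 0, "spin": 0}, {"gripper": 0, "x": 0, "y": 0.05, "z": 0, "spin": 0}, {"gripper": 0, "x": 0, "y": 0, "z": 0, "spin": 0}]}}

```text
time: 7.95
position: [0.6365, 0.0596, 0.0357]
eef_rot: [[-0.17, 0.985, 0.001], [0.985, 0.17, -0.0], [-0.0, 0.001, -1.0]]
ft_force: [-0.6, -0.1, 0.4]
width: 0.0003
grip_force: 0.5
```

```bash
python3 -c "
from h import *
to(fpt(58,-12.5),9.6,.035); to((.482,-.368),15.7,.22)"
```

```text
t 7.95 pos mm [636.5  59.6  35.7] yaw 9.8 tilt 0.08 F [-0.6 -0.1  0.4] w 0.3 grip 0.5
units xyz [-0.001 -0.048  0.009] spin 0.003
t 7.95 pos mm [636.5  59.6  35.7] yaw 9.8 tilt 0.08 F [-0.6 -0.1  0.4] w 0.3 grip 0.5
units xyz [-4.938 -2.81  -2.306] spin -0.098
```

Call:
{"name": "jog_arm", "arguments": {"moves": [{"gripper": 0, "x": 0, "y": -0.1, "z": -0.3, "spin": 0}, {"gripper": 0, "x": 0, "y": -0.1, "z": -0.5, "spin": 0}, {"gripper": 0, "x": 0, "y": 0, "z": -0.5, "spin": 0}, {"gripper": 0, "x": -0.2, "y": -0.1, "z": -0.45, "spin": 0}, {"gripper": 50, "x": -0.45, "y": -0.25, "z": -0.28, "spin": 0}, {"gripper": 50, "x": -0.45, "y": -0.25, "z": 0, "spin": 0}, {"gripper": 50, "x": -0.45, "y": -0.25, "z": 0, "spin": 0}, {"gripper": 50, "x": -0.45, "y": -0.25, "z": 0, "spin": 0}, {"gripper": 50, "x": -0.45, "y": -0.25, "z": 0, "spin": 0}, {"gripper": 50, "x": -0.45, "y": -0.25, "z": 0, "spin": 0}, {"gripper": 50, "x": -0.45, "y": -0.25, "z": 0, "spin": 0}, {"gripper": 50, "x": -0.45, "y": -0.25, "z": 0, "spin": 0}]}}

```text
time: 9.15
position: [0.5056, -0.2726, 0.1981]
eef_rot: [[-0.171, 0.985, 0.001], [0.985, 0.171, -0.0], [-0.0, 0.001, -1.0]]
ft_force: [0.4, -0.9, -0.2]
width: 0.0488
grip_force: 0.0
```

Call:
{"name": "jog_arm", "arguments": {"moves": [{"gripper": 50, "x": -0.4, "y": -0.2, "z": 0, "spin": 0}, {"gripper": 50, "x": -0.3, "y": -0.1, "z": 0, "spin": 0}, {"gripper": 50, "x": -0.2, "y": 0, "z": 0, "spin": -0.05}, {"gripper": 50, "x": -0.1, "y": 0, "z": 0, "spin": -0.05}, {"gripper": 50, "x": 0, "y": 0, "z": 0, "spin": 0}, {"gripper": 50, "x": 0, "y": 0, "z": 0, "spin": 0}, {"gripper": 50, "x": 0, "y": 0, "z": 0, "spin": 0}, {"gripper": 50, "x": 0, "y": 0, "z": 0, "spin": 0}]}}

```text
time: 9.95
position: [0.4964, -0.3536, 0.1978]
eef_rot: [[-0.272, 0.962, 0.0], [0.962, 0.272, 0.0], [-0.0, 0.0, -1.0]]
ft_force: [1.0, -0.5, 0.6]
width: 0.0497
grip_force: 0.0
```

```bash
python3 - <<'E'
from h import *
to((.482,-.368),15.7,.198)
p,R,s=pose(); d=imaging.get_image('wrist'); d.update(p=p,Rt=R); np.savez('w5.npz',**d); cv2.imwrite('pics/w5.png',d['img'][...,::-1])
t=imaging.get_image('top'); np.savez('top3.npz',**t)
im=np.hstack([d['img'][:,:],cv2.resize(t['img'][125:240,160:290],(434,384),interpolation=cv2.INTER_CUBIC)]); im=cv2.resize(im,(800,325)); cv2.imwrite('pics/c5.png',im[...,::-1])
E
```

```text
t 9.95 pos mm [ 496.4 -353.6  197.8] yaw 15.81 tilt 0.01 F [ 1.  -0.5  0.6] w 49.7 grip 0.0
units xyz [-0.125 -0.222 -0.002] spin 0.002
```

View pics/c5.png

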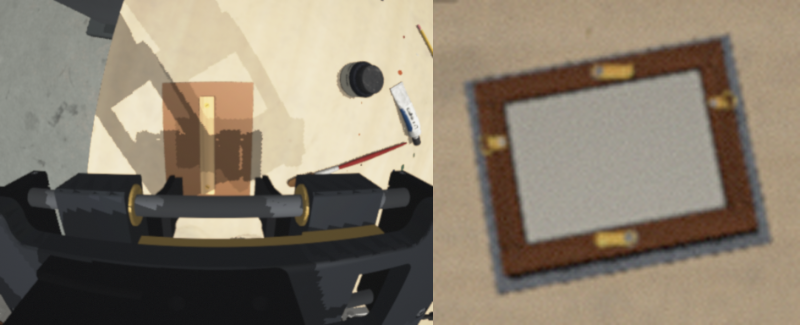

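Both buttons lie along their rails. In the wrist view the board's +y end runs from about (193,97) to (300,97), with the batten end near (245,115).

```bash
cat >> h.py <<'E'
def board_from(d,sat=95,z=.006,dbg=False):
    h=cv2.cvtColor(d["img"],cv2.COLOR_RGB2HSV).astype(int); M=((h[...,1]>sat)&(h[...,0]<16)).astype(np.uint8)
    M=cv2.morphologyEx(M,cv2.MORPH_OPEN,np.ones((3,3)))
    n,l,st,ce=cv2.connectedComponentsWithStats(M[:205]); i=1+np.argmax(st[1:,4]*(abs(ce[1:,0]-258)<120)); M=l==i
    x,y,w,hh=st[i,:4]; L=[];Rr=[];T=[]
    for v in range(y+12,min(y+hh,195)):
        u=np.flatnonzero(M[v]); L.append((u[0]-.5,v)); Rr.append((u[-1]+.5,v))
    for u in range(x+8,x+w-8): T.append((u,np.flatnonzero(M[:,u])[0]-.5))
    r=[line(wplane(d,np.array(q),z)) for q in (L,Rr,T)]
    A=[(r[0][1])%180-90,(r[1][1])%180-90,(r[2][1]+90)%180-90]; yaw=np.radians(np.mean(A))
    ex=np.array([np.cos(yaw),np.sin(yaw)]); ey=np.array([-ex[1],ex[0]])
    l_,rr,t=r[0][0]@ex,r[1][0]@ex,r[2][0]@ey; c=ex*(l_+rr)/2+ey*(t-.090)
    print("bbox",st[i,:4],"angles",np.round(A,2),"width",round((rr-l_)*1000,1),"centre",(c*1000).round(1)); return c,np.degrees(yaw)
E
python3 - <<'E'
from h import *
d=load("w5"); hsv=cv2.cvtColor(d["img"],cv2.COLOR_RGB2HSV)
print(hsv[125,185:310:6].tolist()); print(hsv[175,185:310:6].tolist())
for s in (85,100,115): board_from(d,s)
E
```

```text
[[22, 35, 239], [21, 57, 229], [13, 113, 136], [13, 111, 124], [14, 113, 124], [14, 112, 123], [13, 118, 95], [13, 119, 165], [13, 119, 167], [22, 92, 238], [25, 123, 241], [23, 82, 244], [13, 114, 201], [13, 114, 201], [14, 114, 201], [13, 114, 203], [13, 114, 204], [13, 113, 204], [13, 113, 204], [17, 76, 216], [22, 46, 238]]
[[18, 55, 162], [19, 57, 160], [14, 119, 118], [14, 118, 119], [13, 119, 94], [13, 118, 93], [13, 118, 93], [13, 115, 93], [13, 118, 93], [17, 102, 128], [17, 102, 140], [17, 102, 148], [13, 114, 94], [13, 117, 94], [13, 117, 94], [13, 117, 94], [13, 115, 95], [13, 115, 100], [13, 115, 95], [18, 61, 130], [18, 59, 133]]
bbox [192  97 107 108] angles [15.66 15.67 15.81] width 127.6 centre [ 484.7 -368. ]
bbox [193  98 106 107] angles [15.69 15.33 15.56] width 126.3 centre [ 485. -369.]
bbox [194 125  42  80] angles [ 16.09  16.91 -18.32] width 48.9 centre [ 452.7 -437.5]
```

Call:
{"name": "jog_arm", "arguments": {"moves": [{"gripper": 50, "x": -0.066, "y": -0.1, "z": 0.1, "spin": 0}, {"gripper": 50, "x": -0.066, "y": -0.105, "z": 0.3, "spin": 0}, {"gripper": 50, "x": 0, "y": 0, "z": 0.4, "spin": 0}, {"gripper": 50, "x": 0, "y": 0, "z": 0.4, "spin": 0}, {"gripper": 50, "x": 0, "y": 0, "z": 0.3, "spin": 0}, {"gripper": 50, "x": 0, "y": 0, "z": 0.25, "spin": 0}, {"gripper": 50, "x": 0, "y": 0, "z": 0.15, "spin": 0}, {"gripper": 50, "x": 0, "y": 0, "z": 0, "spin": 0}, {"gripper": 50, "x": 0, "y": 0, "z": 0, "spin": 0}, {"gripper": 50, "x": 0, "y": 0, "z": 0, "spin": 0}, {"gripper": 50, "x": 0, "y": 0, "z": 0, "spin": 0}]}}

```text
time: 11.15
position: [0.484, -0.3697, 0.0472]
eef_rot: [[-0.272, 0.962, 0.002], [0.962, 0.272, -0.002], [-0.002, 0.001, -1.0]]
ft_force: [0.2, -0.2, -0.7]
width: 0.0496
grip_force: 0.0
```

```bash
python3 -c "
from h import *
to((.4835,-.3682),15.65,.009)"
```

```text
t 11.15 pos mm [ 484.  -369.7   47.2] yaw 15.79 tilt 0.14 F [ 0.2 -0.2 -0.7] w 49.6 grip 0.0
units xyz [ 0.021 -0.002  0.478] spin 0.002
```

Call:
{"name": "jog_arm", "arguments": {"moves": [{"gripper": 50, "x": 0.02, "y": 0, "z": 0.15, "spin": 0}, {"gripper": 50, "x": 0, "y": 0, "z": 0.15, "spin": 0}, {"gripper": 50, "x": 0, "y": 0, "z": 0.12, "spin": 0}, {"gripper": 50, "x": 0, "y": 0, "z": 0.05, "spin": 0}, {"gripper": 50, "x": 0, "y": 0, "z": 0, "spin": 0}, {"gripper": 10, "x": 0, "y": 0, "z": 0, "spin": 0}, {"gripper": 10, "x": 0, "y": 0, "z": 0, "spin": 0}, {"gripper": 10, "x": 0, "y": 0, "z": 0, "spin": 0}, {"gripper": 10, "x": 0, "y": 0, "z": 0, "spin": 0}, {"gripper": 10, "x": 0, "y": 0, "z": 0, "spin": 0}, {"gripper": 10, "x": 0, "y": 0, "z": 0, "spin": 0}, {"gripper": 10, "x": 0, "y": 0, "z": 0, "spin": 0}], "force": 45}}

```text
time: 12.35
position: [0.4829, -0.3674, 0.0082]
eef_rot: [[-0.272, 0.962, 0.0], [0.962, 0.272, -0.0], [-0.0, 0.0, -1.0]]
ft_force: [0.2, -0.9, -0.2]
width: 0.0192
grip_force: 45.0
```

```bash
python3 -c "
from h import *
to((.4835,-.3682),15.65,.009)"
```

```text
t 12.35 pos mm [ 482.9 -367.4    8.2] yaw 15.79 tilt 0.02 F [ 0.2 -0.9 -0.2] w 19.2 grip 45.0
units xyz [-0.011  0.004 -0.01 ] spin 0.002
```

Call:
{"name": "jog_arm", "arguments": {"moves": [{"gripper": 10, "x": 0, "y": 0, "z": -0.1, "spin": 0}, {"gripper": 10, "x": 0, "y": 0, "z": -0.2, "spin": 0}, {"gripper": 10, "x": 0, "y": 0, "z": -0.3, "spin": 0}, {"gripper": 10, "x": 0, "y": 0, "z": -0.3, "spin": 0}, {"gripper": 10, "x": 0, "y": 0, "z": -0.2, "spin": 0}, {"gripper": 10, "x": 0.1, "y": 0.05, "z": -0.1, "spin": 0}, {"gripper": 10, "x": 0.2, "y": 0.1, "z": 0, "spin": 0}, {"gripper": 10, "x": 0.3, "y": 0.15, "z": 0, "spin": 0}, {"gripper": 10, "x": 0.36, "y": 0.2, "z": 0, "spin": 0}, {"gripper": 10, "x": 0.36, "y": 0.2, "z": 0, "spin": 0}, {"gripper": 10, "x": 0.36, "y": 0.2, "z": 0, "spin": 0}, {"gripper": 10, "x": 0.36, "y": 0.2, "z": 0, "spin": 0}]}}

```text
time: 13.55
position: [0.522, -0.183, 0.1025]
eef_rot: [[-0.273, 0.962, -0.003], [0.962, 0.273, 0.002], [0.002, -0.002, -1.0]]
ft_force: [0.5, 0.1, -2.3]
width: 0.0196
grip_force: 45.0
```

Call:
{"name": "jog_arm", "arguments": {"moves": [{"gripper": 10, "x": 0.36, "y": 0.2, "z": 0, "spin": 0}, {"gripper": 10, "x": 0.36, "y": 0.2, "z": 0, "spin": 0}, {"gripper": 10, "x": 0.36, "y": 0.2, "z": 0, "spin": 0}, {"gripper": 10, "x": 0.36, "y": 0.2, "z": 0, "spin": 0}, {"gripper": 10, "x": 0.36, "y": 0.2, "z": 0, "spin": 0.01}, {"gripper": 10, "x": 0.3, "y": 0.16, "z": 0, "spin": 0.01}, {"gripper": 10, "x": 0.25, "y": 0.14, "z": 0, "spin": 0.02}, {"gripper": 10, "x": 0.16, "y": 0.1, "z": 0, "spin": 0.03}, {"gripper": 10, "x": 0.1, "y": 0.05, "z": 0, "spin": 0.03}, {"gripper": 10, "x": 0, "y": 0, "z": 0, "spin": 0}, {"gripper": 10, "x": 0, "y": 0, "z": 0, "spin": 0}, {"gripper": 10, "x": 0, "y": 0, "z": 0, "spin": 0}]}}

```text
time: 14.75
position: [0.5791, 0.0456, 0.1035]
eef_rot: [[-0.171, 0.985, -0.001], [0.985, 0.171, -0.0], [0.0, -0.001, -1.0]]
ft_force: [-0.9, -0.1, -2.1]
width: 0.0194
grip_force: 45.0
```

```bash
python3 -c "
from h import *
to((.5735,.0615),9.6,.065)"
```

```text
t 14.75 pos mm [579.1  45.6 103.5] yaw 9.82 tilt 0.08 F [-0.9 -0.1 -2.1] w 19.4 grip 45.0
units xyz [ 0.208 -0.034  0.481] spin 0.004
```

Call:
{"name": "jog_arm", "arguments": {"moves": [{"gripper": 10, "x": 0.08, "y": -0.012, "z": 0.1, "spin": 0}, {"gripper": 10, "x": 0.08, "y": -0.012, "z": 0.15, "spin": 0.004}, {"gripper": 10, "x": 0.06, "y": -0.01, "z": 0.15, "spin": 0}, {"gripper": 10, "x": 0, "y": 0, "z": 0.08, "spin": 0}, {"gripper": 10, "x": 0, "y": 0, "z": 0.04, "spin": 0}, {"gripper": 10, "x": 0, "y": 0, "z": 0, "spin": 0}, {"gripper": 10, "x": 0, "y": 0, "z": 0, "spin": 0}, {"gripper": 10, "x": 0, "y": 0, "z": 0, "spin": 0}, {"gripper": 10, "x": 0, "y": 0, "z": 0, "spin": 0}]}}

```text
time: 15.65
position: [0.5747, 0.0623, 0.0631]
eef_rot: [[-0.166, 0.986, 0.001], [0.986, 0.166, -0.0], [-0.0, 0.001, -1.0]]
ft_force: [-0.2, 1.0, -1.7]
width: 0.0194
grip_force: 45.0
```

```bash
python3 - <<'E'
from h import *
to((.5735,.0615),9.6,.065)
p,R,s=pose(); d=imaging.get_image('wrist'); d.update(p=p,Rt=R); np.savez('w6.npz',**d)
t=imaging.get_image('top'); np.savez('top6.npz',**t); sd=imaging.get_image('side'); np.savez('side6.npz',**sd)
a=cv2.resize(d['img'][0:210,150:370],(400,382)); b=cv2.resize(t['img'][125:240,160:290],(400,354),interpolation=cv2.INTER_CUBIC)
im=np.zeros((382,800,3),np.uint8); im[:,:400]=a; im[:354,400:]=b; cv2.imwrite('pics/c6.png',im[...,::-1])
E
```

```text
t 15.65 pos mm [574.7  62.3  63.1] yaw 9.54 tilt 0.06 F [-0.2  1.  -1.7] w 19.4 grip 45.0
units xyz [-0.008 -0.017 -0.024] spin -0.001
```

View pics/c6.png

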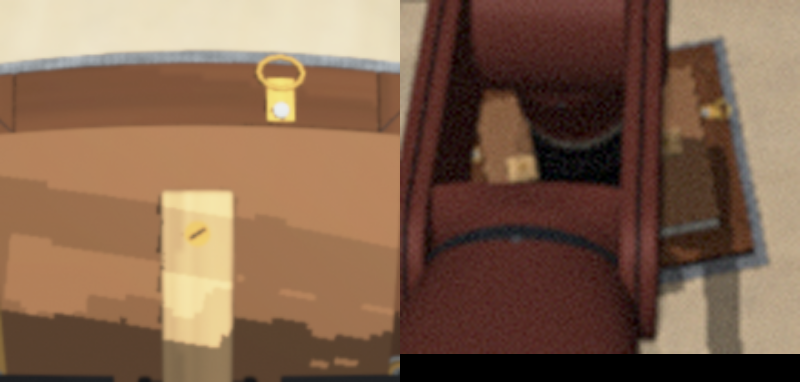

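The board is held over the frame. The wrist crop shows the board's +y edge just inside the +y rail, while the arm blocks most of the top view. I'll measure the board-to-frame offset in the wrist image, where the mount error cancels.

```bash
python3 - <<'E'
from h import *
d=load("w6")
cv2.imwrite('pics/c6b.png',cv2.resize(d['img'][20:220,80:440],(800,445),interpolation=cv2.INTER_CUBIC)[...,::-1])
E
```

```text
(no output)
```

View pics/c6b.png

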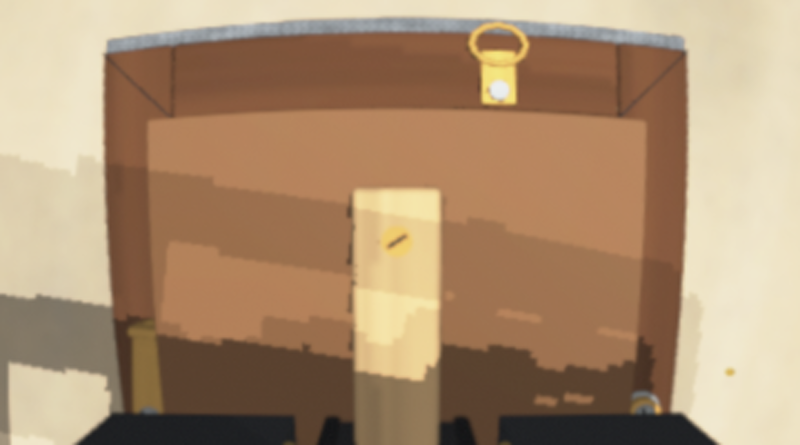

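The crop puts the frame's outer edges at about x=106 and x=687 on row 200, and the board's edges at about 151 and 643. The board's +y edge is at row 110 and the frame's outer edge at row 32. Next I'll get these to subpixel and cast rays.

```bash
cat >> h.py <<'E'
def edge(g,axis,lo,hi,rng,sign):
    "strongest signed gradient between lo and hi along rows (axis 1) or columns (axis 0), subpixel"
    out=[]
    for k in rng:
        s=g[k] if axis==1 else g[:,k]; q=sign*np.gradient(s)[lo:hi]; i=int(np.argmax(q))
        if 0<i<len(q)-1 and q[i]>2:
            den=q[i-1]-2*q[i]+q[i+1]; f=lo+i+(.5*(q[i-1]-q[i+1])/den if den else 0); out.append((f,k) if axis==1 else (k,f))
    return np.array(out)
def rel(d,ztop,win):
    g=cv2.GaussianBlur(d["img"].astype(np.float32).sum(2)/3,(0,0),.8); R2=d["Rt"][:2,:2]  # cols: tool x,y
    T=lambda uv,z:(wplane(d,uv,z)-d["p"][:2])@R2*1000   # mm in tool x,y
    r={}
    for n,(ax,lo,hi,rng,sg,z) in win.items():
        P=T(edge(g,ax,lo,hi,rng,sg),z); c,a=line(P/1000); c*=1000
        th=np.radians(a)
        # value on the line: y at x=60 for side edges, x at y=0 for end edges
        v=c[1]+(60-c[0])*np.tan(th) if ax==1 else c[0]+(0-c[1])/np.tan(th)
        r[n]=v; print(n,len(P),"value",v.round(2),"dir from tool x",((a+45)%180-45).round(2))
    return r
E
python3 - <<'E'
from h import *
d=load("w6"); zt=d["p"][2]-.0082+.006
rows=range(78,118)
w=dict(fL=(1,118,140,rows,-1,.031),fR=(1,378,398,rows,1,.031),bL=(1,142,157,rows,1,zt),bR=(1,360,375,rows,-1,zt),
 fT=(0,25,50,[*range(165,285),*range(325,350)],-1,.031),bT=(0,62,80,[*range(165,345)],1,zt),
 batL=(1,234,245,range(125,150),1,zt+.018),batR=(1,272,284,range(125,150),-1,zt+.018))
r=rel(d,zt,w)
print("frame w",r["fR"]-r["fL"],"mid",(r["fR"]+r["fL"])/2,"board w",r["bR"]-r["bL"],"mid",(r["bR"]+r["bL"])/2,"batten mid",(r["batL"]+r["batR"])/2)
print("frame centre x",r["fT"]-116.5,"board centre x",r["bT"]-90)
E
```

```text
fL 40 value -89.35 dir from tool x -0.05
fR 40 value 90.35 dir from tool x -0.03
bL 40 value -62.93 dir from tool x 0.04
bR 40 value 64.42 dir from tool x 0.01
fT 145 value 116.19 dir from tool x 89.69
bT 180 value 88.83 dir from tool x 90.1
batL 25 value -8.85 dir from tool x -0.93
batR 25 value 10.25 dir from tool x 0.0
frame w 179.69876 mid 0.5025902 board w 127.352165 mid 0.7456398 batten mid 0.7016406
frame centre x -0.31027222 board centre x -1.1743546
```

Call:
{"name": "jog_arm", "arguments": {"moves": [{"gripper": 10, "x": 0.012, "y": -0.002, "z": 0.08, "spin": 0}, {"gripper": 10, "x": 0, "y": 0, "z": 0.08, "spin": 0}, {"gripper": 10, "x": 0, "y": 0, "z": 0.07, "spin": 0}, {"gripper": 10, "x": 0, "y": 0, "z": 0.04, "spin": 0}, {"gripper": 10, "x": 0, "y": 0, "z": 0.02, "spin": 0}, {"gripper": 10, "x": 0, "y": 0, "z": 0, "spin": 0}, {"gripper": 10, "x": 0, "y": 0, "z": 0.02, "spin": 0}, {"gripper": 10, "x": 0, "y": 0, "z": 0.02, "spin": 0}, {"gripper": 10, "x": 0, "y": 0, "z": 0.01, "spin": 0}, {"gripper": 10, "x": 0, "y": 0, "z": 0, "spin": 0}, {"gripper": 10, "x": 0, "y": 0, "z": 0, "spin": 0}]}}

```text
time: 16.9
position: [0.5741, 0.0634, 0.0357]
eef_rot: [[-0.166, 0.986, 0.0], [0.986, 0.166, -0.0], [-0.0, 0.0, -1.0]]
ft_force: [-1.6, 0.2, 0.4]
width: 0.0197
grip_force: 45.0
```

```bash
python3 -c "
from h import *
to((.5735,.0615),9.6,.0317)"
```

```text
t 16.9 pos mm [574.1  63.4  35.7] yaw 9.55 tilt 0.02 F [-1.6  0.2  0.4] w 19.7 grip 45.0
units xyz [-0.022 -0.011  0.05 ] spin -0.001
```

Call:
{"name": "jog_arm", "arguments": {"moves": [{"gripper": 10, "x": 0, "y": 0, "z": 0.01, "spin": 0}, {"gripper": 10, "x": 0, "y": 0, "z": 0.01, "spin": 0}, {"gripper": 10, "x": 0, "y": 0, "z": 0.01, "spin": 0}, {"gripper": 10, "x": 0, "y": 0, "z": 0, "spin": 0}, {"gripper": 10, "x": 0, "y": 0, "z": 0, "spin": 0}, {"gripper": 10, "x": 0, "y": 0, "z": 0, "spin": 0}, {"gripper": 10, "x": 0, "y": 0, "z": 0, "spin": 0}]}}

```text
time: 17.6
position: [0.5741, 0.0634, 0.0335]
eef_rot: [[-0.166, 0.986, 0.0], [0.986, 0.166, -0.0], [-0.0, 0.0, -1.0]]
ft_force: [-3.1, -0.3, 5.5]
width: 0.0196
grip_force: 45.0
```

```bash
python3 -c "
from h import *
to((.5735,.0615),9.6,.0317)"
```

```text
t 17.6 pos mm [574.1  63.4  33.5] yaw 9.55 tilt 0.02 F [-3.1 -0.3  5.5] w 19.6 grip 45.0
units xyz [-0.022 -0.011  0.023] spin -0.001
```

Call:
{"name": "jog_arm", "arguments": {"moves": [{"gripper": 10, "x": 0, "y": -0.006, "z": 0, "spin": 0}, {"gripper": 10, "x": 0, "y": -0.006, "z": 0.01, "spin": 0}, {"gripper": 10, "x": 0, "y": 0, "z": 0.012, "spin": 0}, {"gripper": 10, "x": 0, "y": 0, "z": 0, "spin": 0}, {"gripper": 10, "x": 0, "y": 0, "z": 0, "spin": 0}, {"gripper": 10, "x": 0, "y": 0, "z": 0, "spin": 0}, {"gripper": 10, "x": 0, "y": 0, "z": 0, "spin": 0}, {"gripper": 10, "x": 0, "y": 0, "z": 0, "spin": 0}]}}

```text
time: 18.4
position: [0.5741, 0.0634, 0.0325]
eef_rot: [[-0.166, 0.986, 0.002], [0.986, 0.166, 0.0], [-0.0, 0.002, -1.0]]
ft_force: [-2.5, 0.4, 7.5]
width: 0.0199
grip_force: 45.0
```

```bash
python3 - <<'E'
from h import *
to((.5735,.0615),9.6,.0317)
p,R,s=pose(); d=imaging.get_image('wrist'); d.update(p=p,Rt=R); np.savez('w7.npz',**d); sd=imaging.get_image('side')
a=cv2.resize(d['img'][0:220,60:460],(800,440)); cv2.imwrite('pics/c7.png',np.vstack([a[20:],cv2.resize(sd['img'][150:230,190:310],(240,160)).repeat(1,1) if 0 else np.zeros((1,800,3),np.uint8)])[...,::-1])
for _ in range(4): print(np.round(readout.read_state()["ft_force"],1)); 
E
```

```text
t 18.4 pos mm [574.1  63.4  32.5] yaw 9.55 tilt 0.13 F [-2.5  0.4  7.5] w 19.9 grip 45.0
units xyz [-0.022 -0.011  0.01 ] spin -0.001
[-2.3  0.1  8.4]
[-2.3  0.1  8.4]
[-2.3  0.1  8.4]
[-2.3  0.1  8.4]
```

View pics/c7.png

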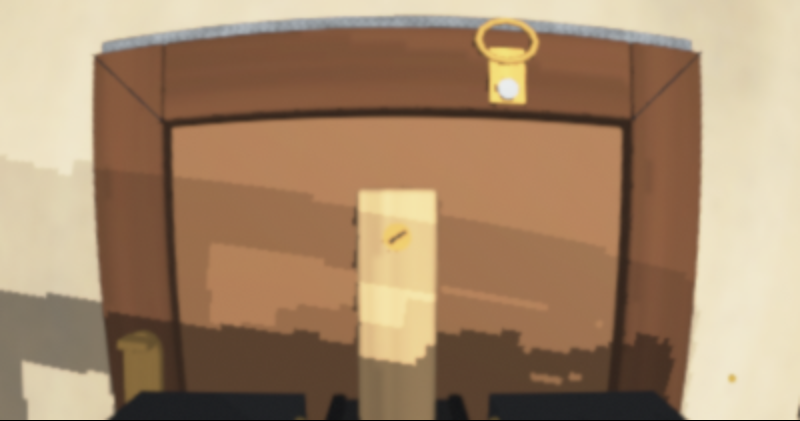

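The board sits in the opening with even gaps on both sides. Contact is about 10 N, so I'll add a small final push.

Call:
{"name": "jog_arm", "arguments": {"moves": [{"gripper": 10, "x": 0, "y": 0, "z": 0.006, "spin": 0}, {"gripper": 10, "x": 0, "y": 0, "z": 0.006, "spin": 0}, {"gripper": 10, "x": 0, "y": 0, "z": 0, "spin": 0}, {"gripper": 10, "x": 0, "y": 0, "z": 0, "spin": 0}, {"gripper": 10, "x": 0, "y": 0, "z": 0, "spin": 0}, {"gripper": 10, "x": 0, "y": 0, "z": 0, "spin": 0}, {"gripper": 10, "x": 0, "y": 0, "z": 0, "spin": 0}, {"gripper": 10, "x": 0, "y": 0, "z": 0, "spin": 0}, {"gripper": 10, "x": 0, "y": 0, "z": 0, "spin": 0}, {"gripper": 10, "x": 0, "y": 0, "z": 0, "spin": 0}]}}

```text
time: 19.5
position: [0.5741, 0.0634, 0.0318]
eef_rot: [[-0.166, 0.986, 0.002], [0.986, 0.166, 0.0], [-0.0, 0.002, -1.0]]
ft_force: [-3.9, 0.4, 9.4]
width: 0.0195
grip_force: 45.0
```

```bash
python3 -c "
from station import bot
print(bot.finish_job())"
```

```text
the job is handed in; nothing more can be done
None
```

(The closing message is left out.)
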